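Blow the dust off a fired vase with the foot switch, then open the box

ROBOT

A 7-joint arm with a two-finger parallel gripper is mounted at the origin on the work surface. World frame = base frame: x ahead of the robot, y to its left, z up, the work surface at z = 0. Lengths are in m, angles in rad, forces in N, time in s.
With the tool pointing down it reaches from about 0.4 to 0.875 m from the base axis. Payload 19.3 kg.
Tool frame: the origin (TCP) lies at the very end of the fingers, on their centre line; the grasp point (between the pads) lies 19 mm behind it; z points along the fingers, y is the line along which they close (so a half turn about z gives the same grasp; the last joint's range is limited). The gripper opens to 85 mm and grips with 20 to 120 N. Pads are 22 mm wide; open, the fingers measure 114 mm over their backs; the gripper's body (76 mm by 85 mm) begins 54 mm behind the grasp point. The pads swing forward as they close: fully open they stand 13 mm farther back than shut.
Start: joints at [-1.345, 0.521, -0.036, 1.599, 0.021, 1.021, -0.113], TCP at [0.182, 0.598, 0.231] pointing down, gripper open.
Joint ranges: [-2.91, 2.91], [-0.3, 2.13], [-1.5, 1.42], [0.17, 2.43], [-1.26, 4.41], [0.16, 1.93], [-2.52, 2.52]. Speed limits (rad/s): [1.89, 1.89, 2.39, 2.39, 3.01, 3.01, 3.01].

INTERFACE

Orientations are given as [roll, pitch, yaw] about the fixed x, y, z axes, in that order (R = Rz(yaw) Ry(pitch) Rx(roll)).
In Python, from workcell import monitor, optics, job_done gives the robot as it stands.
- The arm moves only by the shell command python3 -m handwheel 'ROWS' [FORCE]. ROWS is JSON, a list of rows, each an object of numbers: "dx", "dy", "dz": the shift along the tool's x, y, z in cm; "wx", "wy", "wz": the turn, a rotation vector about the tool's x, y, z in rad; "claw": the opening in per cent of the stroke, from 0 (shut) to 100 (fully open). A call has 1 to 8 rows; each row shifts and turns the commanded pose from where the row before left it, along the tool's axes as they then stand; what a row does not reach is not made up. A row lasts 1/8 s, in which the tool goes at most 62.5 mm and 10.7 degrees, less where a joint would pass 70% of its speed; a pose out of reach is approached as far as the arm can. A call with a gripper value outside its range is refused whole. The fingers move at their own pace and stop on an object; FORCE is the grip in N (left out, the last holds). Time passes only in rows, so rows that do not move let the fingers close. It gives the time, the measured TCP pose, the force, the opening and the grip force at its end, in the units of the state.
- monitor.observe(): the state, without advancing time (a new reading comes with each control period).
- optics.grab_frame(name): name is "side" or "top"; returns a dict with "frame" (420x560x3 uint8, blue, green, red), "fovy" (degrees; the focal length in pixels is half the picture's height over the tangent of half this angle, whatever the lens; pixels are square), "cx", "cy" (the principal point, pixels), "R" (3x3) and "t" (3): a world point X has camera coordinates R X + t. Camera axes: x right, y down, z forward; pixel columns grow to the right and rows downward; lengths in m; the calibration is good to about 2 mm. A picture is of the moment at which its call begins. There is no depth.
- job_done(): hands the job in; it is judged then, once.
Trained networks look in the newest picture that a camera, given by its name, has taken for a name from the list of things; names that differ only in an ending like _2 or _b are one class to them, and where a whole thing is asked for, a point or a joint stands for the part that bears it (a point fixed in the world has none). Each returns a list of dicts, best first, with "p" (0 to 1); they miss things now and then, are a little off and sometimes report something else, mostly with a low value. They report only what shows in the picture. A call takes as long as a camera call.
- optics.masks_of(name, camera): "region" (420x560 bool, what is visible of it) and "rect" ([left, top, width, height] in pixels, round what is visible of it).
The state is a dict: "clock": time; "qpos": joint angles; "qd": joint speeds; "joint_efforts": joint torques, N m; "position": TCP position; "tool_rot": TCP orientation; "force": force on the tool from outside, world axes, zero at the start; "moment": the same for the moment, N m; "grip_width": finger opening in m; "finger_force": force on a finger pad.
Only numpy, scipy, OpenCV 4.12 (cv2) and the standard library are available. Lean on these libraries where they do the work, as an engineer would, in place of code of your own. Each camera call takes 0.05 s, during which the arm holds its last target. There are 200 camera calls.

TASK

Dust off the vase in the clear blow-off box: with the box's door still shut, press the pedal of the yellow-hooded foot switch fully down to its stop and keep it there for two seconds or a little more, pressing firmly but without stamping on it or shoving the switch about. Then let the pedal spring right up and swing the box's door wide open, so that the vase can be taken out. Leave the vase and everything else on the bench where it stands.

Things in the scene. Friction and masses are not known exactly. Their poses are not given: they have to be found in the camera images.
- footswitch: Guarded wireless foot switch, loose on the bench on rubber feet: dark base 205 mm long (x), 130 mm wide (y), 1 to 2.2 kg, with a yellow steel hood over its rear half. Origin: middle of its underside; x points from the open heel side (black heel rest, side rails 35 mm high, nothing above) into the hood, z up. The pedal is reached from the heel side with the tool leaning back some 40 degrees.
- hood_edge (a point): Middle of the front edge of the hood's roof, on its underside: x = 0, y = 0, 152 mm above the bench in the switch's frame, same axes. From here the roof, 5 mm thick, runs level 102 mm along +x to the closed back; the hood's side cheeks are 117 mm apart inside and start 30 mm behind this edge.
- pedal (a joint): Pedal angle (rad): 0 = up, 0.24 = hard on its stop. Plate 96 mm long, 84 mm wide, ribbed black rubber on top, hinged at its heel end (switch frame x = -45 mm, z = 24 mm), rising towards the hood at 0.32 rad when up, 0.08 when down. Its spring takes about 5 N at pedal_pad to start it and 14 N to reach the stop (more nearer the hinge); there the resistance rises sharply.
- pedal_pad (a point): The place to press: on the middle line of the pedal's top face, 63 mm along the plate from the hinge, moving with it. Up, it lies at about x = +12 mm (just under the hood), y = 0, z = 52 mm in the switch's frame; on the stop it is 14 mm lower. Axes: the switch's, turned with the pedal.
- blowbox: Clear blow-off box with aluminium frame, fixed to the bench: 240 mm deep (x), 270 mm wide (y), 270 mm high. Origin: middle of its underside, on the bench; its door is on the -x face, towards the robot. On top, from the middle to the back left, an air valve and thin blue hose up to 340 mm above the bench; the front right of the top is clear.
- door (a joint): Door angle (rad): 0 = shut, grows as it opens towards the robot, to 1.75 at most. Clear panel in an aluminium frame, 246 mm wide, 224 mm high, 12 mm thick, lower edge 42 mm above the bench; hinged on its left edge seen from the robot (box +y), so it opens clockwise seen from above. It moves easily (about 0.5 N at the handle) and stays where it is left.
- door_handle (a point): Top end of the door's black D-handle, moving with the door: upright round bar 11 mm thick, 106 mm long down from this point, axis 39 mm in front of the door's face, joined to it by bars as thick at both ends. 262 mm above the bench; 212 mm across the door from the hinge line, 51 mm in front of it. Axes: x into the door's face, y along the door to the hinge, z up.
- door_hinge (a point): Point on the door's upright hinge line at mid height of the door; its axes turn with the door, as those of door_handle.
- vase: Bystander, leave where it stands: terracotta printed vase, about 90 mm across, 122 mm tall, standing loose inside the box. Origin: centre of its underside.
- cup: Bystander, leave alone: terracotta cup, 84 mm across, 90 mm tall.
- brush: Bystander, leave alone: hand brush lying flat.
- puck: Bystander, leave alone: white plaster disc, 84 mm across, with an upright wooden stick, 158 mm tall in all.
- jar: Bystander, leave alone: glaze jar with blue cap, 84 mm across, 110 mm tall.
- spanner: Bystander, leave alone: open-ended spanner lying flat.

How it is judged:
By the outcome, as a careful person would: the job done as asked, in the order asked, and still so for the second after the job is handed in, with the robot touching nothing.
It also fails if it takes over 64 s, if anything falls off the work surface, if the arm or the gripper's body presses on something with over 40 N, if the wrist force passes 120 N, or if a joint passes its speed limit or range.

## Working session

There is one attempt and no reset: what is moved stays moved. The work goes in short steps, Python scripts to look and compute and a shell command to move; the robot and the scene stay as the last step left them, time stands still between calls to the robot, and variables do not carry over. Pictures are saved under pics/ and viewed, at most 10 in all, crops included, and the job is handed in when it is done.

```bash
ls; mkdir -p pics
python3 - <<'E'
from workcell import monitor, optics
import cv2,numpy as np
print(monitor.observe())
for c in("side","top"):
    d=optics.grab_frame(c); cv2.imwrite(f"pics/{c}0.png",d["frame"])
    print(c,d["fovy"],d["cx"],d["cy"],np.round(d["R"],4).tolist(),np.round(d["t"],4).tolist())
    for n in("footswitch","pedal","blowbox","door","door_handle","vase","cup","jar","puck","brush","spanner"):
        r=optics.masks_of(n,c)
        print(n,[(round(x["p"],2),[int(v) for v in x["rect"]],int(x["region"].sum())) for x in r[:2]])
E
```

```text
pics
{'clock': 0.0, 'qpos': array([-1.3451945 ,  0.5220677 , -0.03634235,  1.60000089,  0.02119198,
        1.0210817 , -0.11275763]), 'qd': array([-0.00117431,  0.00015975,  0.00081789, -0.00227578, -0.00150833,
        0.00126906,  0.00274663]), 'joint_efforts': array([ 7.18813790e-04, -9.27094603e+01,  1.98011354e+00, -3.69934773e+01,
        1.79365621e-02,  8.20576708e-03, -1.74565071e-05]), 'position': array([0.1821184 , 0.59752625, 0.23069465]), 'tool_rot': array([-3.14042165e+00,  6.87172789e-05,  2.84583191e+00]), 'force': array([ 0.00169774, -0.14465452,  0.34203704]), 'moment': array([ 0.01858703,  0.01576855, -0.02211713]), 'finger_force': 0.0, 'grip_width': 0.08580225830498367}
side 43.4229142803949 283.29674085387626 219.69371520529774 [[-0.8456, -0.5339, -0.0058], [-0.4161, 0.6657, -0.6195], [0.3345, -0.5214, -0.785]] [0.4504, 0.3243, 1.7239]
footswitch [(0.94, [275, 149, 65, 74], 2476)]
pedal [(0.96, [288, 180, 31, 25], 530)]
blowbox [(0.82, [106, 197, 127, 135], 10623)]
door [(0.9, [168, 233, 65, 92], 2903), (0.16, [107, 195, 127, 136], 10604)]
door_handle [(0.66, [1
[... 289 characters left out ...]
, -0.0137, -0.0438], [0.044, -0.0176, -0.9989]] [-0.0059, 0.5504, 1.5501]
footswitch [(0.84, [313, 162, 83, 64], 3143)]
pedal [(0.7, [328, 176, 33, 29], 520), (0.45, [311, 161, 85, 67], 3160)]
blowbox [(0.69, [107, 77, 117, 117], 10517)]
door [(0.85, [113, 165, 98, 32], 999), (0.59, [107, 79, 118, 117], 10594)]
door_handle [(0.67, [109, 164, 100, 35], 1015), (0.63, [106, 78, 117, 116], 10434)]
vase []
cup [(0.95, [430, 205, 32, 24], 696), (0.61, [232, 229, 20, 53], 343)]
jar [(0.81, [73, 214, 36, 28], 823)]
puck [(0.66, [268, 145, 22, 26], 495)]
brush [(0.66, [325, 266, 60, 15], 596), (0.34, [311, 166, 84, 63], 3109)]
spanner [(0.79, [231, 230, 23, 54], 329), (0.44, [428, 205, 33, 24], 672)]
```

Run:
```python
import cv2
a=cv2.imread("pics/side0.png")[120:420,90:390];b=cv2.imread("pics/top0.png")[60:300,60:480]
cv2.imwrite("pics/s1.png",cv2.resize(a,(600,600),interpolation=cv2.INTER_CUBIC))
cv2.imwrite("pics/t1.png",cv2.resize(b,(798,456),interpolation=cv2.INTER_CUBIC))
```

```text
(no output)
```

View pics/s1.png

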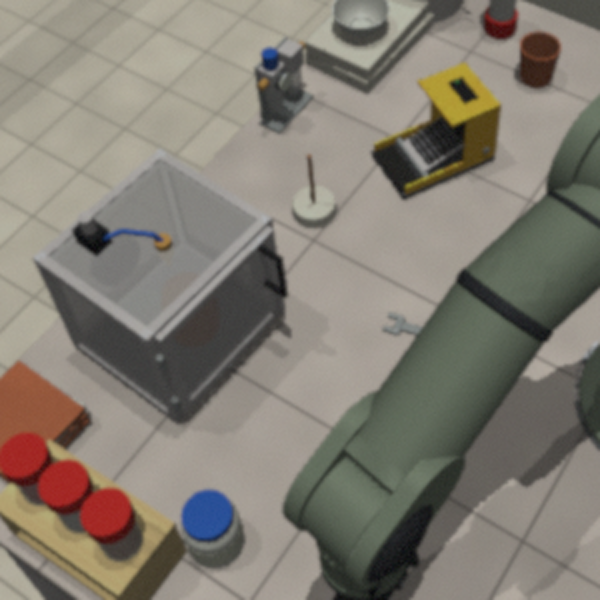

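View pics/t1.png

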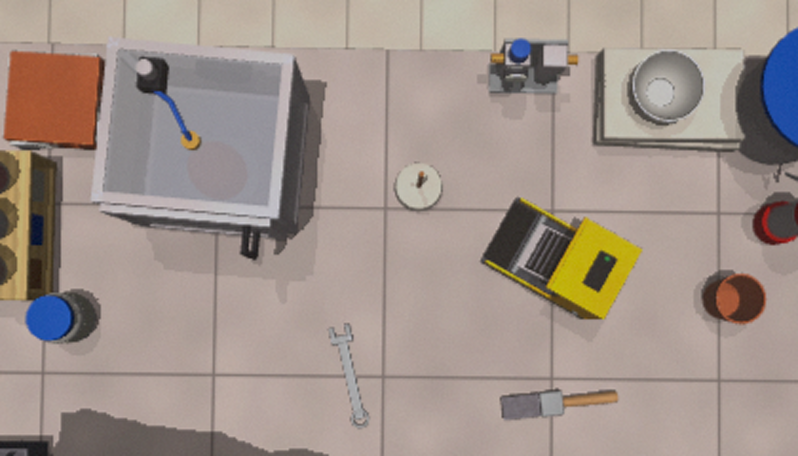

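The side view shows the box with its handle at about crop (270,262) and the switch with its heel facing the box at (385,155). In the top view the handle is at (250,243), the hood roof spans (549–640, 219–318), and the jar is near (55,317). Next I fit poses from the silhouettes.

```bash
cat > h.py <<'E'
import numpy as np,cv2
from workcell import monitor, optics
from scipy.optimize import minimize,least_squares
def cam(c):
    d=optics.grab_frame(c); d["f"]=210/np.tan(np.radians(d["fovy"])/2); return d
def proj(d,X):
    p=np.atleast_2d(X)@np.array(d["R"]).T+d["t"]; return d["f"]*p[:,:2]/p[:,2:]+[d["cx"],d["cy"]]
def ray(d,uv,z):
    v=np.array(d["R"]).T@[(uv[0]-d["cx"])/d["f"],(uv[1]-d["cy"])/d["f"],1]; o=-np.array(d["R"]).T@d["t"]
    return o+v*(z-o[2])/v[2]
def box(x0,x1,y0,y1,z0,z1): return np.array([[x,y,z] for x in(x0,x1) for y in(y0,y1) for z in(z0,z1)])
def T(P,q): c,s=np.cos(q[2]),np.sin(q[2]); return P@np.array([[c,s,0],[-s,c,0],[0,0,1]])+[q[0],q[1],0]
S=8
def sil(d,parts,q):
    m=np.zeros((420*2,560*2),np.uint8)
    for P in parts: cv2.fillConvexPoly(m,cv2.convexHull(np.round((proj(d,T(P,q))*2+.5)*S*1).astype(np.int32)),1,shift=3)
    return m
def fit(ms,parts,q0):
    def cost(q):
        r=0
        for d,M in ms:
            m=sil(d,parts,q); r+=1-(m&M).sum()/max(1,(m|M).sum())
        return r
    best=None
    for k in range(3):
        s=minimize(cost,q0,method="Nelder-Mead",options=dict(initial_simplex=np.array([q0,*(np.array(q0)+np.diag([.03,.03,.15])*(-1)**k)]),xatol=1e-5,fatol=1e-5))
        q0=s.x
    return s.x,s.fun
def up(m): return cv2.resize(m.astype(np.uint8),None,fx=2,fy=2,interpolation=cv2.INTER_NEAREST)
SW=[box(-.1025,.1025,-.065,.065,0,.035),box(0,.102,-.0635,.0635,.152,.157),box(.03,.102,-.0635,.0635,0,.157)]
BX=[box(-.12,.12,-.135,.135,0,.27)]
E
cat > a.py <<'E'
from h import *
D={c:cam(c) for c in("side","top")}
M={(n,c):up(optics.masks_of(n,c)[0]["region"]) for n in("footswitch","blowbox","jar","puck") for c in D}
for n,P,q0 in(("footswitch",SW,[.58,-.24,np.radians(-114)]),("blowbox",BX,[.65,.35,0])):
    for cs in(("side","top"),("side",),("top",)):
        q,f=fit([(D[c],M[n,c]) for c in cs],P,q0); print(n,cs,np.round(q,4),round(f,3))
print("handle top?",[ray(D["top"],(250/1.9+60,245/1.9+60),.26).round(3)],ray(D["side"],(266/2+90,250/2+120),.262).round(3))
for n,h in(("jar",.11),("puck",.158)):
    for c in D:
        m=M[n,c]; ys,xs=np.nonzero(m); print(n,c,ray(D[c],(xs.mean()/2,ys.mean()/2),h*.5).round(3))
E
python3 a.py
```

```text
Traceback (most recent call last):
  File "a.py", line 3, in <module>
    M={(n,c):up(optics.masks_of(n,c)[0]["region"]) for n in("footswitch","blowbox","jar","puck") for c in D}
                ~~~~~~~~~~~~~~~~~~~~^^^
IndexError: list index out of range
```

```bash
python3 - <<'E'
s=open("a.py").read()
s=s.replace('up(optics.masks_of(n,c)[0]["region"])','up(mk(n,c))').replace('D={','''def mk(n,c):
    for i in range(5):
        r=optics.masks_of(n,c)
        if r: return r[0]["region"]
        optics.grab_frame(c)
D={''',1)
open("a.py","w").write(s)
E
python3 a.py
```

```text
footswitch ('side', 'top') [ 0.584  -0.247  -2.0756] 0.135
footswitch ('side',) [ 0.5829 -0.2475 -2.0818] 0.065
footswitch ('top',) [ 0.5845 -0.2466 -2.0655] 0.068
blowbox ('side', 'top') [ 0.7487  0.3174 -0.0812] 0.089
blowbox ('side',) [ 0.7518  0.3136 -0.0855] 0.028
blowbox ('top',) [ 0.7479  0.3188 -0.0706] 0.05
handle top? [array([0.58 , 0.232, 0.26 ])] [0.593 0.242 0.262]
jar side [0.468 0.578 0.055]
jar top [0.47  0.575 0.055]
puck side [0.672 0.024 0.079]
puck top [ 0.694 -0.015  0.079]
```

```bash
cat > pl.py <<'E'
import numpy as np, json
from scipy.spatial.transform import Rotation as Ro
from workcell import monitor
def plan(wps,lin=.05,ang=.15,start=None):
    """wps: list of (pos, Rotation or None); prints tool-axis rows"""
    s=monitor.observe(); p,R=start or (np.array(s["position"]),Ro.from_euler("xyz",s["tool_rot"]))
    for q,Q in wps:
        q=np.array(q,float); Q=Q or R; w=(R.inv()*Q).as_rotvec()
        n=int(np.ceil(max(np.linalg.norm(q-p)/lin,np.linalg.norm(w)/ang,1)-1e-6)); d=(q-p)/n
        print(f"-> {q.round(3)} n={n}")
        for i in range(n):
            l=R.inv().apply(d)*100; print(json.dumps({k:round(float(v),2) for k,v in zip(("dx","dy","dz","wx","wy","wz"),[*l,*np.round(w/n,3)]) if abs(v)>.004}))
            R=R*Ro.from_rotvec(w/n)
        p=q
    return p,R
def axes(y,z): y=np.array(y,float);z=np.array(z,float);y/=np.linalg.norm(y);z/=np.linalg.norm(z);return Ro.from_matrix(np.array([np.cross(y,z),y,z]).T)
YAW=-2.073; xs=np.array([np.cos(YAW),np.sin(YAW),0]); ys=np.array([-xs[1],xs[0],0])
SWP=np.array([.584,-.247,0]); t=np.radians(40)
RP=axes(ys,np.sin(t)*xs-np.cos(t)*np.array([0,0,1]))   # pressing orientation
E
python3 - <<'E'
from pl import *
R0=axes([.291,.957,0],[0,0,-1])
w=[([.15,.49,.40],R0)]
for a in np.radians([60,45,30,15,0,-16]): w.append(([.51*np.cos(a),.51*np.sin(a),.40],Ro.from_euler("z",a-1.275)*R0))
plan(w,lin=.06,ang=.16)
E
```

```text
-> [0.15 0.49 0.4 ] n=4
{"dx": -0.02, "dy": -2.81, "dz": -4.22}
{"dx": -0.01, "dy": -2.81, "dz": -4.22}
{"dx": -0.01, "dy": -2.81, "dz": -4.22}
{"dx": -0.01, "dy": -2.81, "dz": -4.22}
-> [0.255 0.442 0.4  ] n=2
{"dx": -5.73, "dy": -0.78, "wz": 0.11}
{"dx": -5.78, "dy": -0.13, "wz": 0.11}
-> [0.361 0.361 0.4  ] n=3
{"dx": -4.4, "dy": -0.58, "wz": 0.09}
{"dx": -4.43, "dy": -0.2, "wz": 0.09}
{"dx": -4.43, "dy": 0.19, "wz": 0.09}
-> [0.442 0.255 0.4  ] n=3
{"dx": -4.4, "dy": -0.58, "wz": 0.09}
{"dx": -4.43, "dy": -0.2, "wz": 0.09}
{"dx": -4.43, "dy": 0.19, "wz": 0.09}
-> [0.493 0.132 0.4  ] n=3
{"dx": -4.4, "dy": -0.58, "wz": 0.09}
{"dx": -4.43, "dy": -0.2, "wz": 0.09}
{"dx": -4.43, "dy": 0.19, "wz": 0.09}
-> [0.51 0.   0.4 ] n=3
{"dx": -4.4, "dy": -0.58, "wz": 0.09}
{"dx": -4.43, "dy": -0.2, "wz": 0.09}
{"dx": -4.43, "dy": 0.19, "wz": 0.09}
-> [ 0.49  -0.141  0.4  ] n=3
{"dx": -4.69, "dy": -0.66, "wz": 0.09}
{"dx": -4.73, "dy": -0.22, "wz": 0.09}
{"dx": -4.73, "dy": 0.22, "wz": 0.09}
```

```bash
python3 -m handwheel '[{"dy":-2.8,"dz":-4.2,"claw":0},{"dy":-2.8,"dz":-4.2,"claw":0},{"dy":-2.8,"dz":-4.2,"claw":0},{"dy":-2.8,"dz":-4.2,"claw":0},{"dx":-5.5,"dy":-0.5,"wz":0.11},{"dx":-5.5,"dy":-0.2,"wz":0.11}]'
python3 -m handwheel '[{"dx":-4.4,"dy":-0.2,"wz":0.09},{"dx":-4.4,"dy":-0.2,"wz":0.09},{"dx":-4.4,"dy":-0.2,"wz":0.09},{"dx":-4.4,"dy":-0.2,"wz":0.09},{"dx":-4.4,"dy":-0.2,"wz":0.09},{"dx":-4.4,"dy":-0.2,"wz":0.09}]'
```

```text
schema error: expected keys dx, dy, dz, wx, wy, wz, claw
schema error: expected keys dx, dy, dz, wx, wy, wz, claw
```

```bash
python3 -c "
from workcell import monitor
s=monitor.observe();print(s['qpos'].round(2),s['position'].round(3),s['tool_rot'].round(2))"
```

```text
[-1.35  0.52 -0.04  1.6   0.02  1.02 -0.11] [0.182 0.598 0.231] [-3.14  0.    2.85]
```

```bash
python3 -m handwheel '[{"dx":0,"dy":-2.8,"dz":-4.2,"wx":0,"wy":0,"wz":0,"claw":0},{"dx":0,"dy":-2.8,"dz":-4.2,"wx":0,"wy":0,"wz":0,"claw":0},{"dx":0,"dy":-2.8,"dz":-4.2,"wx":0,"wy":0,"wz":0,"claw":0},{"dx":0,"dy":-2.8,"dz":-4.2,"wx":0,"wy":0,"wz":0,"claw":0},{"dx":-5.5,"dy":-0.5,"dz":0,"wx":0,"wy":0,"wz":0.11,"claw":0},{"dx":-5.5,"dy":-0.2,"dz":0,"wx":0,"wy":0,"wz":0.11,"claw":0}]'
python3 -m handwheel '[{"dx":-4.4,"dy":-0.2,"dz":0,"wx":0,"wy":0,"wz":0.09,"claw":0},{"dx":-4.4,"dy":-0.2,"dz":0,"wx":0,"wy":0,"wz":0.09,"claw":0},{"dx":-4.4,"dy":-0.2,"dz":0,"wx":0,"wy":0,"wz":0.09,"claw":0},{"dx":-4.4,"dy":-0.2,"dz":0,"wx":0,"wy":0,"wz":0.09,"claw":0},{"dx":-4.4,"dy":-0.2,"dz":0,"wx":0,"wy":0,"wz":0.09,"claw":0},{"dx":-4.4,"dy":-0.2,"dz":0,"wx":0,"wy":0,"wz":0.09,"claw":0}]'
python3 -c "
from workcell import monitor
s=monitor.observe();print(s['qpos'].round(2),s['position'].round(3),s['tool_rot'].round(2))"
```

```text
clock: 2.65
position: [0.2515, 0.4457, 0.4001]
tool_rot: [3.14, -0.0, 2.623]
force: [-0.3, 0.9, -0.7]
grip_width: 0.0
finger_force: 0.0
clock: 3.4
position: [0.4357, 0.2603, 0.3994]
tool_rot: [3.141, -0.0, 2.083]
force: [-0.5, 0.2, -0.1]
grip_width: -0.0
finger_force: 0.0
[-0.91  0.19  0.31  1.67 -0.06  1.29 -0.08] [0.436 0.26  0.399] [ 3.14 -0.    2.08]
```

```bash
python3 -m handwheel '[{"dx":-4.4,"dy":-0.2,"dz":0,"wx":0,"wy":0,"wz":0.09,"claw":0},{"dx":-4.4,"dy":-0.2,"dz":0,"wx":0,"wy":0,"wz":0.09,"claw":0},{"dx":-4.4,"dy":-0.2,"dz":0,"wx":0,"wy":0,"wz":0.09,"claw":0},{"dx":-4.4,"dy":-0.2,"dz":0,"wx":0,"wy":0,"wz":0.09,"claw":0},{"dx":-4.4,"dy":-0.2,"dz":0,"wx":0,"wy":0,"wz":0.09,"claw":0},{"dx":-4.4,"dy":-0.2,"dz":0,"wx":0,"wy":0,"wz":0.09,"claw":0}]'
python3 - <<'E'
from pl import *
s=monitor.observe();print(s['qpos'].round(2))
pad=SWP+.012*xs+[0,0,.052]; z=RP.as_matrix()[:,2]
print(pad,z)
plan([(pad-.22*z,RP),(pad-.06*z,RP)],lin=.05,ang=.12)
E
```

```text
clock: 4.15
position: [0.4982, 0.0067, 0.3994]
tool_rot: [3.141, -0.0, 1.543]
force: [0.6, -0.2, -0.8]
grip_width: 0.0001
finger_force: 0.0
[-0.59  0.18  0.55  1.7  -0.1   1.29 -0.05]
[ 0.5782237  -0.25751829  0.052     ] [-0.30941114 -0.56341872 -0.76604444]
-> [ 0.646 -0.134  0.221] n=7
{"dx": -1.94, "dy": 2.17, "dz": 2.56, "wx": 0.02, "wy": -0.1, "wz": 0.07}
{"dx": -1.54, "dy": 2.35, "dz": 2.67, "wx": 0.02, "wy": -0.1, "wz": 0.07}
{"dx": -1.12, "dy": 2.5, "dz": 2.75, "wx": 0.02, "wy": -0.1, "wz": 0.07}
{"dx": -0.68, "dy": 2.62, "dz": 2.77, "wx": 0.02, "wy": -0.1, "wz": 0.07}
{"dx": -0.24, "dy": 2.72, "dz": 2.75, "wx": 0.02, "wy": -0.1, "wz": 0.07}
{"dx": 0.21, "dy": 2.78, "dz": 2.69, "wx": 0.02, "wy": -0.1, "wz": 0.07}
{"dx": 0.65, "dy": 2.82, "dz": 2.58, "wx": 0.02, "wy": -0.1, "wz": 0.07}
-> [ 0.597 -0.224  0.098] n=4
{"dz": 4.0}
{"dz": 4.0}
{"dz": 4.0}
{"dz": 4.0}
```

```bash
python3 -m handwheel '[{"dx":-1.9,"dy":2.2,"dz":2.6,"wx":0.02,"wy":-0.1,"wz":0.07,"claw":0},{"dx":-1.5,"dy":2.4,"dz":2.7,"wx":0.02,"wy":-0.1,"wz":0.07,"claw":0},{"dx":-1.1,"dy":2.5,"dz":2.7,"wx":0.02,"wy":-0.1,"wz":0.07,"claw":0},{"dx":-0.7,"dy":2.6,"dz":2.8,"wx":0.02,"wy":-0.1,"wz":0.07,"claw":0},{"dx":-0.2,"dy":2.7,"dz":2.7,"wx":0.02,"wy":-0.1,"wz":0.07,"claw":0},{"dx":0.2,"dy":2.8,"dz":2.7,"wx":0.02,"wy":-0.1,"wz":0.07,"claw":0},{"dx":0.6,"dy":2.8,"dz":2.6,"wx":0.02,"wy":-0.1,"wz":0.07,"claw":0}]'
python3 - <<'E'
from pl import *
s=monitor.observe();print(s['qpos'].round(2))
pad=SWP+.012*xs+[0,0,.052]; z=RP.as_matrix()[:,2]
plan([(pad-.2*z,RP),(pad-.06*z,RP)],lin=.05,ang=.12)
E
python3 - <<'E'
from h import *
cv2.imwrite("pics/s2.png",cv2.resize(cam("side")["frame"][60:360,150:450],(600,600),interpolation=cv2.INTER_CUBIC))
E
```

```text
clock: 5.03
position: [0.6485, -0.1344, 0.2226]
tool_rot: [3.09, 0.708, 1.014]
force: [0.2, 0.6, 0.5]
grip_width: -0.0001
finger_force: 0.0
[-0.51  0.93  0.72  1.32  0.08  1.36 -0.51]
-> [ 0.64  -0.145  0.205] n=1
{"dx": 0.12, "dy": -0.27, "dz": 2.18, "wx": 0.02, "wy": 0.01, "wz": -0.04}
-> [ 0.597 -0.224  0.098] n=3
{"dz": 4.67}
{"dz": 4.67}
{"dz": 4.67}
```

View pics/s2.png

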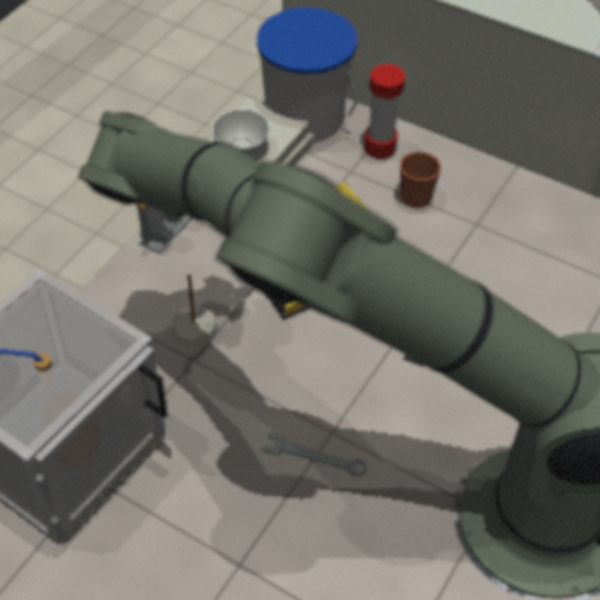

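The arm covers the switch in this view. The puck, at (195,320), stands clear beneath it and the box is untouched. I'll descend to 6 cm from the pad.

```bash
python3 -m handwheel '[{"dx":0.1,"dy":-0.3,"dz":2.2,"wx":0.02,"wy":0.01,"wz":-0.04,"claw":0},{"dx":0,"dy":0,"dz":3.5,"wx":0,"wy":0,"wz":0,"claw":0},{"dx":0,"dy":0,"dz":3.5,"wx":0,"wy":0,"wz":0,"claw":0},{"dx":0,"dy":0,"dz":3.5,"wx":0,"wy":0,"wz":0,"claw":0},{"dx":0,"dy":0,"dz":3.5,"wx":0,"wy":0,"wz":0,"claw":0},{"dx":0,"dy":0,"dz":0,"wx":0,"wy":0,"wz":0,"claw":0}]'
python3 - <<'E'
from h import *
from pl import *
s=monitor.observe();print(s['qpos'].round(2))
pad=SWP+.012*xs+[0,0,.052]; z=RP.as_matrix()[:,2]
plan([(pad-.03*z,RP),(pad,RP),(pad+.005*xs-[0,0,.014],RP)],lin=.05,ang=.12)
d=cam("top");a=d["frame"];
cv2.imwrite("pics/t2.png",cv2.resize(a[100:280,230:430],(800,720),interpolation=cv2.INTER_CUBIC)[:600])
print(proj(d,[pad]),proj(d,[s["position"]]))
E
```

```text
clock: 5.82
position: [0.5928, -0.2247, 0.0981]
tool_rot: [-3.134, 0.696, 1.068]
force: [-0.3, -0.5, 0.8]
grip_width: -0.0005
finger_force: 0.0
[-0.4   1.01  0.67  1.54  0.08  1.03 -0.47]
-> [ 0.588 -0.241  0.075] n=1
{"dx": 0.22, "dy": 0.32, "dz": 2.83, "wx": -0.01}
-> [ 0.578 -0.258  0.052] n=1
{"dz": 3.0}
-> [ 0.576 -0.262  0.038] n=1
{"dx": 0.52, "dz": 1.39}
[[354.79109959 196.58161236]] [[347.09296683 190.84547401]]
```

View pics/t2.png

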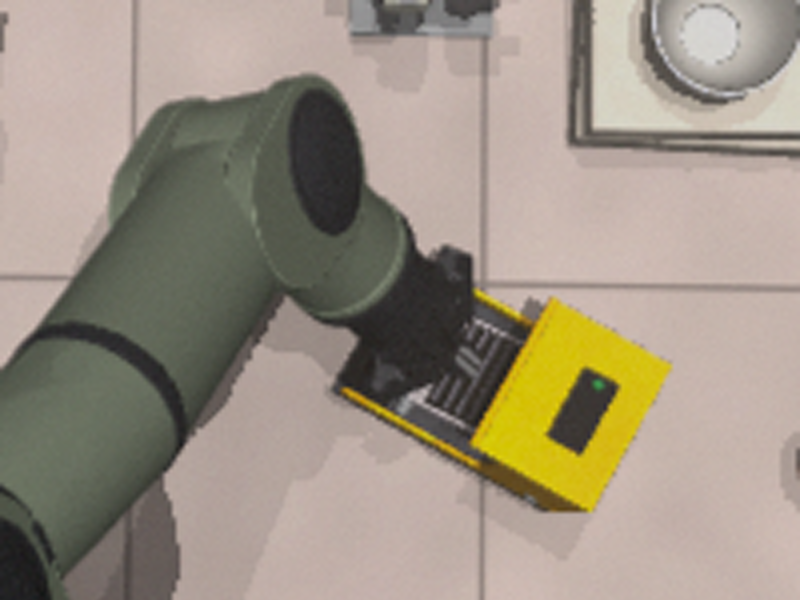

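Top view: the tool sits in line with the switch, its tip over the pedal at about crop (470,360) and clear of the hood edge at (470–550, 300–440). Now I'll come down to contact.

```bash
python3 -m handwheel '[{"dx":0.2,"dy":0.3,"dz":1.4,"wx":-0.01,"wy":0,"wz":0,"claw":0},{"dx":0,"dy":0,"dz":1.4,"wx":0,"wy":0,"wz":0,"claw":0},{"dx":0,"dy":0,"dz":1.0,"wx":0,"wy":0,"wz":0,"claw":0},{"dx":0,"dy":0,"dz":0.6,"wx":0,"wy":0,"wz":0,"claw":0},{"dx":0,"dy":0,"dz":0,"wx":0,"wy":0,"wz":0,"claw":0}]'
python3 - <<'E'
from pl import *
s=monitor.observe();print(s["position"].round(4))
d=s["position"]-SWP; print("switch frame",d@xs,d@ys,d[2])
pad=SWP+.012*xs+[0,0,.052]
plan([(pad,RP),(pad+.002*xs-[0,0,.007],RP),(pad+.005*xs-[0,0,.014],RP)])
E
```

```text
clock: 6.5
position: [0.5848, -0.2483, 0.0632]
tool_rot: [3.136, 0.696, 1.068]
force: [1.2, 0.5, 0.2]
grip_width: -0.0001
finger_force: 0.0
[ 0.5848 -0.2483  0.0632]
switch frame 0.0008212804077962286 0.0013080033747649438 0.06320048130455015
-> [ 0.578 -0.258  0.052] n=1
{"dx": -0.14, "dy": -0.14, "dz": 1.58, "wx": 0.01}
-> [ 0.577 -0.259  0.045] n=1
{"dx": 0.3, "dz": 0.66}
-> [ 0.576 -0.262  0.038] n=1
{"dx": 0.22, "dz": 0.73}
```

```bash
python3 -m handwheel '[{"dx":-0.6,"dy":-0.1,"dz":1.1,"wx":0,"wy":0,"wz":0,"claw":0},{"dx":0,"dy":0,"dz":0,"wx":0,"wy":0,"wz":0,"claw":0}]'
python3 -m handwheel '[{"dx":0.1,"dy":0,"dz":0.25,"wx":0,"wy":0,"wz":0,"claw":0},{"dx":0,"dy":0,"dz":0,"wx":0,"wy":0,"wz":0,"claw":0}]'
python3 -c "
from pl import *
s=monitor.observe();d=s['position']-SWP; print('switch frame',(d@xs).round(4),(d@ys).round(4),d[2].round(4),s['force'].round(1))"
```

```text
clock: 6.75
position: [0.5776, -0.2589, 0.0589]
tool_rot: [3.136, 0.697, 1.067]
force: [0.2, 0.0, 0.2]
grip_width: 0.0001
finger_force: 0.0
clock: 7.0
position: [0.5783, -0.2584, 0.0561]
tool_rot: [3.136, 0.696, 1.069]
force: [-0.6, 0.6, 0.8]
grip_width: 0.0002
finger_force: 0.0
switch frame 0.0128 0.0005 0.0561 [-0.6  0.6  0.8]
```

```bash
python3 -m handwheel '[{"dx":0.12,"dy":0,"dz":0.3,"wx":0,"wy":0,"wz":0,"claw":0},{"dx":0,"dy":0,"dz":0,"wx":0,"wy":0,"wz":0,"claw":0}]'
python3 -m handwheel '[{"dx":0.12,"dy":0,"dz":0.3,"wx":0,"wy":0,"wz":0,"claw":0},{"dx":0,"dy":0,"dz":0,"wx":0,"wy":0,"wz":0,"claw":0}]'
python3 -m handwheel '[{"dx":0.12,"dy":0,"dz":0.3,"wx":0,"wy":0,"wz":0,"claw":0},{"dx":0,"dy":0,"dz":0,"wx":0,"wy":0,"wz":0,"claw":0}]'
python3 -c "
from pl import *
s=monitor.observe();d=s['position']-SWP; print('switch frame',(d@xs).round(4),(d@ys).round(4),d[2].round(4),s['force'].round(1))"
```

```text
clock: 7.25
position: [0.5778, -0.2596, 0.0534]
tool_rot: [3.135, 0.696, 1.068]
force: [-0.7, 1.9, 6.6]
grip_width: -0.0001
finger_force: 3.0
clock: 7.5
position: [0.5773, -0.2606, 0.0505]
tool_rot: [3.135, 0.696, 1.068]
force: [-0.4, 1.2, 8.3]
grip_width: 0.0
finger_force: 4.1
clock: 7.75
position: [0.5768, -0.2616, 0.0476]
tool_rot: [3.135, 0.697, 1.068]
force: [-1.5, 2.9, 10.9]
grip_width: -0.0002
finger_force: 5.2
switch frame 0.0163 0.0007 0.0476 [-1.5  2.9 10.9]
```

```bash
python3 -m handwheel '[{"dx":0.12,"dy":0,"dz":0.3,"wx":0,"wy":0,"wz":0,"claw":0},{"dx":0,"dy":0,"dz":0,"wx":0,"wy":0,"wz":0,"claw":0}]'
python3 -m handwheel '[{"dx":0.08,"dy":0,"dz":0.2,"wx":0,"wy":0,"wz":0,"claw":0},{"dx":0,"dy":0,"dz":0,"wx":0,"wy":0,"wz":0,"claw":0}]'
```

```text
clock: 8.0
position: [0.5764, -0.2624, 0.0447]
tool_rot: [3.135, 0.697, 1.068]
force: [-1.4, 3.6, 13.0]
grip_width: 0.0003
finger_force: 6.2
clock: 8.25
position: [0.5761, -0.263, 0.0427]
tool_rot: [3.135, 0.697, 1.068]
force: [-1.3, 4.9, 14.5]
grip_width: 0.0002
finger_force: 6.9
```

```bash
python3 -m handwheel '[{"dx":0.06,"dy":0,"dz":0.08,"wx":0,"wy":0,"wz":0,"claw":0},{"dx":0,"dy":0,"dz":0,"wx":0,"wy":0,"wz":0,"claw":0}]'
python3 -m handwheel '[{"dx":0.06,"dy":0,"dz":0.08,"wx":0,"wy":0,"wz":0,"claw":0},{"dx":0,"dy":0,"dz":0,"wx":0,"wy":0,"wz":0,"claw":0}]'
```

```text
clock: 8.5
position: [0.5761, -0.263, 0.0422]
tool_rot: [3.135, 0.697, 1.068]
force: [-2.9, 6.4, 18.0]
grip_width: -0.0002
finger_force: 9.5
clock: 8.75
position: [0.5762, -0.2631, 0.0419]
tool_rot: [3.135, 0.697, 1.067]
force: [-4.6, 10.9, 29.5]
grip_width: -0.0002
finger_force: 14.6
```

```bash
Z='no'; python3 -m handwheel '[{"dx":0,"dy":0,"dz":0,"wx":0,"wy":0,"wz":0,"claw":0},{"dx":0,"dy":0,"dz":0,"wx":0,"wy":0,"wz":0,"claw":0},{"dx":0,"dy":0,"dz":0,"wx":0,"wy":0,"wz":0,"claw":0},{"dx":0,"dy":0,"dz":0,"wx":0,"wy":0,"wz":0,"claw":0},{"dx":0,"dy":0,"dz":0,"wx":0,"wy":0,"wz":0,"claw":0},{"dx":0,"dy":0,"dz":0,"wx":0,"wy":0,"wz":0,"claw":0},{"dx":0,"dy":0,"dz":0,"wx":0,"wy":0,"wz":0,"claw":0},{"dx":0,"dy":0,"dz":0,"wx":0,"wy":0,"wz":0,"claw":0}]'
python3 -m handwheel '[{"dx":0,"dy":0,"dz":0,"wx":0,"wy":0,"wz":0,"claw":0},{"dx":0,"dy":0,"dz":0,"wx":0,"wy":0,"wz":0,"claw":0},{"dx":0,"dy":0,"dz":0,"wx":0,"wy":0,"wz":0,"claw":0},{"dx":0,"dy":0,"dz":0,"wx":0,"wy":0,"wz":0,"claw":0},{"dx":0,"dy":0,"dz":0,"wx":0,"wy":0,"wz":0,"claw":0},{"dx":0,"dy":0,"dz":0,"wx":0,"wy":0,"wz":0,"claw":0},{"dx":0,"dy":0,"dz":0,"wx":0,"wy":0,"wz":0,"claw":0},{"dx":0,"dy":0,"dz":0,"wx":0,"wy":0,"wz":0,"claw":0}]'
python3 -m handwheel '[{"dx":0,"dy":0,"dz":0,"wx":0,"wy":0,"wz":0,"claw":0},{"dx":0,"dy":0,"dz":0,"wx":0,"wy":0,"wz":0,"claw":0}]'
```

```text
clock: 9.75
position: [0.5761, -0.2632, 0.0419]
tool_rot: [3.135, 0.697, 1.067]
force: [-3.7, 10.7, 28.1]
grip_width: 0.0001
finger_force: 14.6
clock: 10.75
position: [0.5761, -0.2631, 0.0419]
tool_rot: [3.135, 0.697, 1.067]
force: [-4.3, 9.8, 28.4]
grip_width: -0.0002
finger_force: 14.6
clock: 11.0
position: [0.5761, -0.2632, 0.0419]
tool_rot: [3.135, 0.697, 1.067]
force: [-4.5, 9.1, 28.6]
grip_width: 0.0001
finger_force: 14.6
```

```bash
python3 -m handwheel '[{"dx":-0.12,"dy":0,"dz":-0.3,"wx":0,"wy":0,"wz":0,"claw":0},{"dx":-0.12,"dy":0,"dz":-0.4,"wx":0,"wy":0,"wz":0,"claw":0},{"dx":-0.12,"dy":0,"dz":-0.5,"wx":0,"wy":0,"wz":0,"claw":0},{"dx":0,"dy":0,"dz":-0.8,"wx":0,"wy":0,"wz":0,"claw":0},{"dx":0,"dy":0,"dz":-2,"wx":0,"wy":0,"wz":0,"claw":0},{"dx":0,"dy":0,"dz":-4,"wx":0,"wy":0,"wz":0,"claw":0},{"dx":0,"dy":0,"dz":-4.5,"wx":0,"wy":0,"wz":0,"claw":0},{"dx":0,"dy":0,"dz":-4.5,"wx":0,"wy":0,"wz":0,"claw":0}]'
cat > b.py <<'E'
from pl import *
s=monitor.observe();print(s['qpos'].round(2),s["force"].round(1))
a=-.28
RV=Ro.from_euler("z",a-1.275)*axes([.291,.957,0],[0,0,-1])
p,R=plan([([.55,-.1,.30],None),([.46,-.02,.40],Ro.from_euler("z",.25)*RV)],lin=.05,ang=.12)
E
python3 b.py
python3 - <<'E'
from h import *
d=cam("top")
for i in range(4):
    r=optics.masks_of("footswitch","top")
    if r: break
    d=cam("top")
print(fit([(d,up(r[0]["region"]))],SW,[.5845,-.2466,-2.0655]))
E
```

```text
clock: 12.0
position: [0.6266, -0.1681, 0.1737]
tool_rot: [3.136, 0.696, 1.069]
force: [-0.1, 0.7, 0.8]
grip_width: 0.0001
finger_force: 0.0
[-0.47  0.95  0.69  1.42  0.08  1.22 -0.47] [-0.1  0.7  0.8]
-> [ 0.55 -0.1   0.3 ] n=4
{"dx": -1.58, "dy": -2.48, "dz": -2.8}
{"dx": -1.58, "dy": -2.48, "dz": -2.8}
{"dx": -1.58, "dy": -2.48, "dz": -2.8}
{"dx": -1.58, "dy": -2.48, "dz": -2.8}
-> [ 0.46 -0.02  0.4 ] n=7
{"dx": -0.62, "dy": -1.67, "dz": -1.35, "wx": -0.02, "wy": 0.1, "wz": -0.06}
{"dx": -0.38, "dy": -1.67, "dz": -1.44, "wx": -0.02, "wy": 0.1, "wz": -0.06}
{"dx": -0.13, "dy": -1.65, "dz": -1.5, "wx": -0.02, "wy": 0.1, "wz": -0.06}
{"dx": 0.13, "dy": -1.62, "dz": -1.54, "wx": -0.02, "wy": 0.1, "wz": -0.06}
{"dx": 0.38, "dy": -1.57, "dz": -1.55, "wx": -0.02, "wy": 0.1, "wz": -0.06}
{"dx": 0.63, "dy": -1.5, "dz": -1.53, "wx": -0.02, "wy": 0.1, "wz": -0.06}
{"dx": 0.87, "dy": -1.42, "dz": -1.49, "wx": -0.02, "wy": 0.1, "wz": -0.06}
(array([ 0.58469074, -0.24675745, -2.06499661]), np.float64(0.09811764705882353))
```

```bash
python3 -m handwheel '[{"dx":-1.6,"dy":-2.5,"dz":-2.8,"wx":0,"wy":0,"wz":0,"claw":0},{"dx":-1.6,"dy":-2.5,"dz":-2.8,"wx":0,"wy":0,"wz":0,"claw":0},{"dx":-1.6,"dy":-2.5,"dz":-2.8,"wx":0,"wy":0,"wz":0,"claw":0},{"dx":-1.6,"dy":-2.5,"dz":-2.8,"wx":0,"wy":0,"wz":0,"claw":0},{"dx":-0.6,"dy":-1.7,"dz":-1.3,"wx":-0.02,"wy":0.1,"wz":-0.06,"claw":0},{"dx":-0.4,"dy":-1.7,"dz":-1.4,"wx":-0.02,"wy":0.1,"wz":-0.06,"claw":0},{"dx":-0.1,"dy":-1.6,"dz":-1.5,"wx":-0.02,"wy":0.1,"wz":-0.06,"claw":0},{"dx":0.1,"dy":-1.6,"dz":-1.5,"wx":-0.02,"wy":0.1,"wz":-0.06,"claw":0}]'
python3 - <<'E'
from h import *
t=cv2.imread("pics/top0.png")[165:205,170:220]; s=cv2.imread("pics/side0.png")[220:280,195:245]
cv2.imwrite("pics/h1.png",np.hstack([cv2.resize(t,(400,320),interpolation=cv2.INTER_CUBIC).__class__ and cv2.copyMakeBorder(cv2.resize(t,(400,320),interpolation=cv2.INTER_CUBIC),0,160,0,0,cv2.BORDER_CONSTANT),cv2.resize(s,(400,480),interpolation=cv2.INTER_CUBIC)]))
E
```

```text
clock: 13.1
position: [0.4969, -0.0555, 0.3555]
tool_rot: [-3.102, 0.286, 1.333]
force: [-0.4, 0.4, 0.7]
grip_width: 0.0
finger_force: 0.0
```

View pics/h1.png

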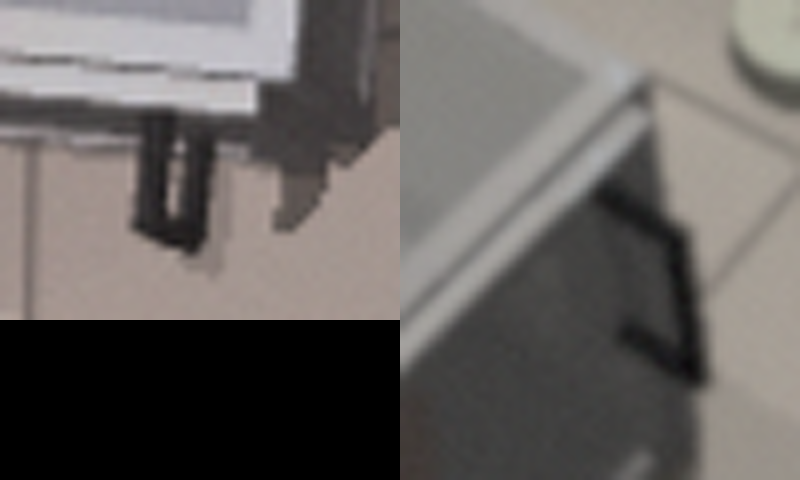

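The crop shows the D-handle clearly. In the top view its upper end is near (150,218) and its lower end near (195,232); in the side view they are near (675,243) and (693,372).

Run:
```python
from h import *
D={c:cam(c) for c in("top","side")}
tp={.2565:((188.75,192.2),(229.4,250.4)),.1615:((194.4,194),(231.6,266.5))}
for z,(a,b) in tp.items(): print(z,ray(D["top"],a,z).round(4),ray(D["side"],b,z).round(4))
# door top-edge line in top view (white bar crop (0,92)-(258,112)): front top edge z .266
for uv in((0,88),(255,112)): print(ray(D["top"],(170+uv[0]/8,165+uv[1]/8),.266).round(4))
for q in([.7487,.3174,-.0812],):
    for inset in (0,.012): print("hinge/handle pred",T(np.array([[-.12+inset,.123,0],[-.171+inset,-.089,0]]),q).round(4).tolist())
from pl import *
R=axes([.0811,.9967,0],[0,0,-1]); s=monitor.observe()
plan([([.5,.10,.42],axes([.75,.66,0],[0,0,-1])),([.584,.24,.40],R),([.584,.24,.30],R)],lin=.055,ang=.15)
```

```text
0.2565 [0.5709 0.2403 0.2565] [0.5678 0.245  0.2565]
0.1615 [0.5722 0.2388 0.1615] [0.5715 0.242  0.1615]
[0.614  0.2909 0.266 ]
[0.607  0.2037 0.266 ]
hinge/handle pred [[0.6391, 0.4497, 0.0], [0.571, 0.2426, 0.0]]
hinge/handle pred [[0.651, 0.4488, 0.0], [0.583, 0.2416, 0.0]]
-> [0.5  0.1  0.42] n=7
{"dx": 1.85, "dy": -0.54, "dz": -1.46, "wx": -0.02, "wy": 0.04, "wz": -0.14}
{"dx": 1.95, "dy": -0.25, "dz": -1.4, "wx": -0.02, "wy": 0.04, "wz": -0.14}
{"dx": 2.01, "dy": 0.06, "dz": -1.33, "wx": -0.02, "wy": 0.04, "wz": -0.14}
{"dx": 2.03, "dy": 0.37, "dz": -1.26, "wx": -0.02, "wy": 0.04, "wz": -0.14}
{"dx": 2.0, "dy": 0.68, "dz": -1.17, "wx": -0.02, "wy": 0.04, "wz": -0.14}
{"dx": 1.93, "dy": 0.98, "dz": -1.09, "wx": -0.02, "wy": 0.04, "wz": -0.14}
{"dx": 1.81, "dy": 1.26, "dz": -0.99, "wx": -0.02, "wy": 0.04, "wz": -0.14}
-> [0.584 0.24  0.4  ] n=6
{"dx": 0.83, "dy": 2.59, "dz": 0.33, "wz": -0.13}
{"dx": 0.49, "dy": 2.68, "dz": 0.33, "wz": -0.13}
{"dx": 0.14, "dy": 2.72, "dz": 0.33, "wz": -0.13}
{"dx": -0.2, "dy": 2.71, "dz": 0.33, "wz": -0.13}
{"dx": -0.55, "dy": 2.67, "dz": 0.33, "wz": -0.13}
{"dx": -0.88, "dy": 2.57, "dz": 0.33, "wz": -0.13}
-> [0.584 0.24  0.3  ] n=2
{"dz": 5.0}
{"dz": 5.0}
```

```bash
python3 -m handwheel '[{"dx":1.9,"dy":-0.5,"dz":-1.5,"wx":-0.02,"wy":0.04,"wz":-0.14,"claw":70},{"dx":1.9,"dy":-0.2,"dz":-1.4,"wx":-0.02,"wy":0.04,"wz":-0.14,"claw":70},{"dx":2,"dy":0,"dz":-1.3,"wx":-0.02,"wy":0.04,"wz":-0.14,"claw":70},{"dx":2,"dy":0.4,"dz":-1.3,"wx":-0.02,"wy":0.04,"wz":-0.14,"claw":70},{"dx":2,"dy":0.7,"dz":-1.2,"wx":-0.02,"wy":0.04,"wz":-0.14,"claw":70},{"dx":1.9,"dy":1,"dz":-1.1,"wx":-0.02,"wy":0.04,"wz":-0.14,"claw":70},{"dx":1.8,"dy":1.3,"dz":-1,"wx":-0.02,"wy":0.04,"wz":-0.14,"claw":70}]'
python3 - <<'E'
from pl import *
R=axes([.0811,.9967,0],[0,0,-1]); s=monitor.observe();print(s["qpos"].round(2))
plan([([.570,.242,.38],R)],lin=.055,ang=.15)
E
```

```text
clock: 14.08
position: [0.5031, 0.1008, 0.42]
tool_rot: [-3.123, -0.047, 2.309]
force: [-0.0, -0.3, 0.3]
grip_width: 0.0598
finger_force: 0.0
[-0.65  0.22  0.45  1.59 -0.13  1.39  0.56]
-> [0.57  0.242 0.38 ] n=6
{"dx": 0.96, "dy": 2.42, "dz": 0.67, "wy": -0.01, "wz": -0.12}
{"dx": 0.65, "dy": 2.52, "dz": 0.66, "wy": -0.01, "wz": -0.12}
{"dx": 0.34, "dy": 2.58, "dz": 0.66, "wy": -0.01, "wz": -0.12}
{"dx": 0.02, "dy": 2.61, "dz": 0.66, "wy": -0.01, "wz": -0.12}
{"dx": -0.3, "dy": 2.59, "dz": 0.66, "wy": -0.01, "wz": -0.12}
{"dx": -0.62, "dy": 2.53, "dz": 0.66, "wy": -0.01, "wz": -0.12}
```

```bash
python3 -m handwheel '[{"dx":1,"dy":2.4,"dz":0.7,"wx":0,"wy":-0.01,"wz":-0.12,"claw":70},{"dx":0.6,"dy":2.5,"dz":0.7,"wx":0,"wy":-0.01,"wz":-0.12,"claw":70},{"dx":0.3,"dy":2.6,"dz":0.7,"wx":0,"wy":-0.01,"wz":-0.12,"claw":70},{"dx":0,"dy":2.6,"dz":0.7,"wx":0,"wy":-0.01,"wz":-0.12,"claw":70},{"dx":-0.3,"dy":2.6,"dz":0.7,"wx":0,"wy":-0.01,"wz":-0.12,"claw":70},{"dx":-0.6,"dy":2.5,"dz":0.6,"wx":0,"wy":-0.01,"wz":-0.12,"claw":70},{"dx":0,"dy":0,"dz":0,"wx":0,"wy":0,"wz":0,"claw":70}]'
python3 - <<'E'
from pl import *
R=axes([.0811,.9967,0],[0,0,-1]); s=monitor.observe();print(s["qpos"].round(2))
plan([([.570,.242,.30],R),([.570,.242,.222],R)],lin=.045,ang=.15)
E
```

```text
clock: 14.95
position: [0.5724, 0.2408, 0.3767]
tool_rot: [-3.136, 0.007, 3.029]
force: [-0.1, -0.1, 0.3]
grip_width: 0.0595
finger_force: 0.0
[-0.68  0.42  0.27  1.42 -0.1   1.32  1.05]
-> [0.57  0.242 0.3  ] n=2
{"dx": 0.15, "dy": 0.07, "dz": 3.84, "wz": -0.02}
{"dx": 0.14, "dy": 0.06, "dz": 3.84, "wz": -0.02}
-> [0.57  0.242 0.222] n=2
{"dz": 3.9}
{"dz": 3.9}
```

```bash
python3 -m handwheel '[{"dx":0.1,"dy":0.1,"dz":3.8,"wx":0,"wy":0,"wz":-0.02,"claw":70},{"dx":0.1,"dy":0.1,"dz":3.8,"wx":0,"wy":0,"wz":-0.02,"claw":70},{"dx":0,"dy":0,"dz":2,"wx":0,"wy":0,"wz":0,"claw":70},{"dx":0,"dy":0,"dz":1,"wx":0,"wy":0,"wz":0,"claw":70}]'
python3 -m handwheel '[{"dx":0,"dy":0,"dz":1.5,"wx":0,"wy":0,"wz":0,"claw":70},{"dx":0,"dy":0,"dz":1.5,"wx":0,"wy":0,"wz":0,"claw":70},{"dx":0,"dy":0,"dz":1.7,"wx":0,"wy":0,"wz":0,"claw":70},{"dx":0,"dy":0,"dz":0,"wx":0,"wy":0,"wz":0,"claw":70}]'
python3 -m handwheel '[{"dx":0,"dy":0,"dz":0,"wx":0,"wy":0,"wz":0,"claw":25},{"dx":0,"dy":0,"dz":0,"wx":0,"wy":0,"wz":0,"claw":25},{"dx":0,"dy":0,"dz":0,"wx":0,"wy":0,"wz":0,"claw":25},{"dx":0,"dy":0,"dz":0,"wx":0,"wy":0,"wz":0,"claw":25}]' 20
python3 - <<'E'
from h import *
d=cam("side");cv2.imwrite("pics/s3.png",cv2.resize(d["frame"][170:290,140:300],(800,600),interpolation=cv2.INTER_CUBIC))
d=cam("top");cv2.imwrite("pics/t3.png",cv2.resize(d["frame"][60:300,60:380],(800,600),interpolation=cv2.INTER_CUBIC))
E
```

```text
clock: 15.45
position: [0.5714, 0.2402, 0.2718]
tool_rot: [-3.136, 0.008, 3.064]
force: [0.2, 0.1, -0.4]
grip_width: 0.0599
finger_force: 0.0
clock: 15.95
position: [0.5715, 0.2406, 0.2249]
tool_rot: [-3.137, 0.008, 3.066]
force: [-0.1, 0.3, 1.0]
grip_width: 0.0597
finger_force: 0.0
clock: 16.45
position: [0.5721, 0.2408, 0.2265]
tool_rot: [-3.138, 0.01, 3.066]
force: [0.6, -0.1, -0.1]
grip_width: 0.0215
finger_force: 0.0
```

View pics/s3.png

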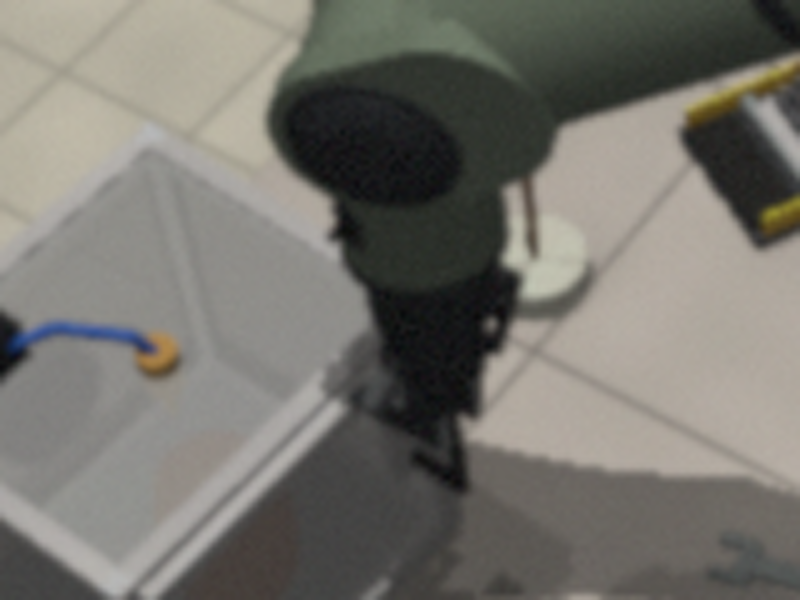

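The gripper is over the handle, whose lower end shows below it at about (450,480). The puck stands untouched at (540,260). I'll close on the handle and plan the arc.

```bash
python3 -m handwheel '[{"dx":0,"dy":0,"dz":0,"wx":0,"wy":0,"wz":0,"claw":0},{"dx":0,"dy":0,"dz":0,"wx":0,"wy":0,"wz":0,"claw":0},{"dx":0,"dy":0,"dz":0,"wx":0,"wy":0,"wz":0,"claw":0},{"dx":0,"dy":0,"dz":0,"wx":0,"wy":0,"wz":0,"claw":0}]' 20
cat > arc.py <<'E'
from pl import *
import sys
H=np.array([.639,.450]); th=float(sys.argv[1]); n=int(sys.argv[2])
s=monitor.observe(); p=s["position"]; R=Ro.from_euler("xyz",s["tool_rot"])
v=p[:2]-H; r=np.hypot(*v); print("r",r.round(4),"door angle now",((np.arctan2(-.051,0)*0+np.arctan2(*(np.array([.242,.571])-H[[1,0]])))-np.arctan2(v[1],v[0])).round(3),"force",s["force"].round(1),s["qpos"].round(2))
w=[]
for k in range(1,n+1):
    d=Ro.from_euler("z",-th*k/n); w.append((np.r_[H+d.apply([*v,0])[:2],p[2]],d*R))
plan(w,lin=.1,ang=.3)
E
python3 arc.py 1.5 18 | grep -v '>' | head -6
```

```text
clock: 17.05
position: [0.5721, 0.2404, 0.2263]
tool_rot: [-3.137, 0.009, 3.066]
force: [-2.6, -4.5, 5.2]
grip_width: 0.0103
finger_force: 20.7
r 0.22 door angle now -0.007 force [-2.6 -4.5  5.2] [-0.66  0.53  0.24  1.63 -0.13  0.99  1.11]
{"dx": 1.76, "dy": 0.5, "dz": -0.02, "wz": 0.08}
{"dx": 1.76, "dy": 0.5, "dz": -0.02, "wz": 0.08}
{"dx": 1.76, "dy": 0.5, "dz": -0.02, "wz": 0.08}
{"dx": 1.76, "dy": 0.5, "dz": -0.02, "wz": 0.08}
{"dx": 1.76, "dy": 0.5, "dz": -0.02, "wz": 0.08}
```

```bash
python3 -m handwheel '[{"dx":1.76,"dy":0.5,"dz":0,"wx":0,"wy":0,"wz":0.083,"claw":0},{"dx":1.76,"dy":0.5,"dz":0,"wx":0,"wy":0,"wz":0.083,"claw":0},{"dx":1.76,"dy":0.5,"dz":0,"wx":0,"wy":0,"wz":0.083,"claw":0}]'
python3 -m handwheel '[{"dx":1.76,"dy":0.5,"dz":0,"wx":0,"wy":0,"wz":0.083,"claw":0},{"dx":1.76,"dy":0.5,"dz":0,"wx":0,"wy":0,"wz":0.083,"claw":0},{"dx":1.76,"dy":0.5,"dz":0,"wx":0,"wy":0,"wz":0.083,"claw":0}]'
python3 arc.py 1.0 12 | grep -v '>' | head -3
```

```text
clock: 17.42
position: [0.5223, 0.2638, 0.2263]
tool_rot: [-3.141, 0.011, 2.814]
force: [-0.2, -1.8, 8.5]
grip_width: 0.0104
finger_force: 21.3
clock: 17.8
position: [0.4799, 0.2988, 0.2262]
tool_rot: [3.139, 0.01, 2.565]
force: [-0.5, -2.9, 16.4]
grip_width: 0.01
finger_force: 22.0
r 0.2194 door angle now 0.495 force [-0.5 -2.9 16.4] [-0.92  0.45  0.36  1.79 -0.18  0.93  0.5 ]
{"dx": 1.76, "dy": 0.5, "dz": -0.02, "wz": 0.08}
{"dx": 1.76, "dy": 0.5, "dz": -0.02, "wz": 0.08}
```

```bash
python3 -m handwheel '[{"dx":1.76,"dy":0.5,"dz":-0.08,"wx":0,"wy":0,"wz":0.083,"claw":0},{"dx":1.76,"dy":0.5,"dz":-0.05,"wx":0,"wy":0,"wz":0.083,"claw":0},{"dx":1.76,"dy":0.5,"dz":-0.03,"wx":0,"wy":0,"wz":0.083,"claw":0}]'
python3 -m handwheel '[{"dx":1.76,"dy":0.5,"dz":-0.02,"wx":0,"wy":0,"wz":0.083,"claw":0},{"dx":1.76,"dy":0.5,"dz":-0.02,"wx":0,"wy":0,"wz":0.083,"claw":0},{"dx":1.76,"dy":0.5,"dz":-0.02,"wx":0,"wy":0,"wz":0.083,"claw":0}]'
python3 arc.py 1.0 12 | grep -v '>' | head -3
```

```text
clock: 18.18
position: [0.4475, 0.3436, 0.2264]
tool_rot: [3.136, 0.01, 2.317]
force: [10.1, 4.6, -8.4]
grip_width: 0.0104
finger_force: 20.2
clock: 18.55
position: [0.4276, 0.3942, 0.2264]
tool_rot: [3.133, 0.009, 2.067]
force: [17.8, 4.5, -12.9]
grip_width: 0.0105
finger_force: 20.6
r 0.2186 door angle now 0.997 force [ 17.8   4.5 -12.9] [-1.18  0.49  0.47  1.75 -0.25  0.96 -0.12]
{"dx": 1.75, "dy": 0.5, "dz": -0.01, "wz": 0.08}
{"dx": 1.75, "dy": 0.5, "dz": -0.01, "wz": 0.08}
```

```bash
python3 -m handwheel '[{"dx":1.75,"dy":0.6,"dz":0.04,"wx":0,"wy":0,"wz":0.083,"claw":0},{"dx":1.75,"dy":0.55,"dz":0.03,"wx":0,"wy":0,"wz":0.083,"claw":0},{"dx":1.75,"dy":0.55,"dz":0,"wx":0,"wy":0,"wz":0.083,"claw":0}]'
python3 -m handwheel '[{"dx":1.75,"dy":0.52,"dz":0,"wx":0,"wy":0,"wz":0.083,"claw":0},{"dx":1.75,"dy":0.52,"dz":0,"wx":0,"wy":0,"wz":0.083,"claw":0},{"dx":1.75,"dy":0.52,"dz":0,"wx":0,"wy":0,"wz":0.083,"claw":0},{"dx":0,"dy":0,"dz":0,"wx":0,"wy":0,"wz":0,"claw":0}]'
python3 arc.py 1.0 12 | grep -v '>' | head -3
```

```text
clock: 18.92
position: [0.421, 0.4494, 0.2263]
tool_rot: [3.133, 0.005, 1.819]
force: [3.5, -0.6, 9.4]
grip_width: 0.0104
finger_force: 22.4
clock: 19.42
position: [0.4284, 0.5041, 0.2262]
tool_rot: [3.13, 0.002, 1.572]
force: [1.2, -0.4, 12.8]
grip_width: 0.0106
finger_force: 23.2
r 0.2174 door angle now -4.777 force [ 1.2 -0.4 12.8] [-1.31  0.65  0.58  1.53 -0.38  1.07 -0.65]
{"dx": 1.73, "dy": 0.53, "wz": 0.08}
{"dx": 1.73, "dy": 0.53, "wz": 0.08}
```

```bash
python3 -m handwheel '[{"dx":1.74,"dy":0.53,"dz":-0.06,"wx":0,"wy":0,"wz":0.083,"claw":0},{"dx":0,"dy":0,"dz":0,"wx":0,"wy":0,"wz":0,"claw":0}]'
python3 arc.py 1.0 12 | head -1
python3 -m handwheel '[{"dx":0,"dy":0,"dz":0,"wx":0,"wy":0,"wz":0,"claw":60},{"dx":0,"dy":0,"dz":0,"wx":0,"wy":0,"wz":0,"claw":60},{"dx":0,"dy":0,"dz":0,"wx":0,"wy":0,"wz":0,"claw":60},{"dx":0,"dy":0,"dz":0,"wx":0,"wy":0,"wz":0,"claw":60}]'
python3 -m handwheel '[{"dx":0,"dy":0,"dz":-1,"wx":0,"wy":0,"wz":0,"claw":60},{"dx":0,"dy":0,"dz":-2,"wx":0,"wy":0,"wz":0,"claw":60},{"dx":0,"dy":0,"dz":-3,"wx":0,"wy":0,"wz":0,"claw":60},{"dx":0,"dy":0,"dz":-4,"wx":0,"wy":0,"wz":0,"claw":60},{"dx":0,"dy":0,"dz":-4,"wx":0,"wy":0,"wz":0,"claw":60},{"dx":0,"dy":0,"dz":0,"wx":0,"wy":0,"wz":0,"claw":60}]'
python3 -c "
from pl import *
plan([([.2,.48,.4],None)])"
```

```text
clock: 19.68
position: [0.4337, 0.5209, 0.2263]
tool_rot: [3.13, 0.002, 1.489]
force: [2.7, -0.8, 7.4]
grip_width: 0.0103
finger_force: 23.0
r 0.2172 door angle now -4.696 force [ 2.7 -0.8  7.4] [-1.32  0.69  0.59  1.48 -0.4   1.1  -0.73]
clock: 20.18
position: [0.4327, 0.5196, 0.2258]
tool_rot: [3.132, 0.004, 1.489]
force: [-0.2, 1.1, -0.4]
grip_width: 0.0515
finger_force: 0.0
clock: 20.92
position: [0.4325, 0.5206, 0.3696]
tool_rot: [3.13, -0.001, 1.489]
force: [-0.2, -0.8, -0.9]
grip_width: 0.051
finger_force: 0.0
-> [0.2  0.48 0.4 ] n=5
{"dx": -1.19, "dy": -4.56, "dz": -0.66}
{"dx": -1.19, "dy": -4.56, "dz": -0.66}
{"dx": -1.19, "dy": -4.56, "dz": -0.66}
{"dx": -1.19, "dy": -4.56, "dz": -0.66}
{"dx": -1.19, "dy": -4.56, "dz": -0.66}
```

```bash
python3 -m handwheel '[{"dx":-1.2,"dy":-4.5,"dz":-0.6,"wx":0,"wy":0,"wz":0,"claw":60},{"dx":-1.2,"dy":-4.5,"dz":-0.6,"wx":0,"wy":0,"wz":0,"claw":60},{"dx":-1.2,"dy":-4.5,"dz":-0.6,"wx":0,"wy":0,"wz":0,"claw":60},{"dx":-1.2,"dy":-4.5,"dz":-0.6,"wx":0,"wy":0,"wz":0,"claw":60},{"dx":0,"dy":0,"dz":0,"wx":0,"wy":0,"wz":0,"claw":60}]'
python3 - <<'E'
from h import *
d=cam("top");cv2.imwrite("pics/t4.png",cv2.resize(d["frame"][60:300,60:480],(798,456),interpolation=cv2.INTER_CUBIC))
E
```

```text
clock: 21.55
position: [0.2449, 0.4875, 0.3888]
tool_rot: [3.134, 0.003, 1.494]
force: [0.9, 0.2, 0.4]
grip_width: 0.0514
finger_force: 0.0
```

View pics/t4.png

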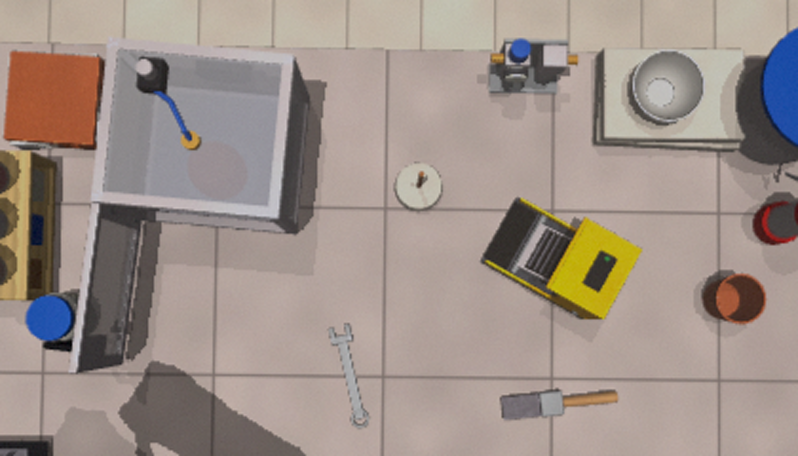

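The door stands wide open, from (95,205) to (80,370). The jar at (50,317), the vase, the puck, the switch and the rest are where they were, so I'm handing the job in.

```bash
python3 -c "
from workcell import job_done
print(job_done())"
```

```text
the job is handed in; nothing more can be done
None
```

With the door shut, I held the pedal on its stop at about 28 N for just over 2 s and let it spring up, then swung the door open to about 1.59 rad; the last picture shows nothing else moved, and the job is handed in with no verdict returned.

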